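Clamp a board in the shaping jig

ROBOT

A 6-joint arm with a two-finger parallel gripper is mounted at the origin on the work surface. World frame = base frame: x ahead of the robot, y to its left, z up, the work surface at z = 0. Lengths are in m, angles in rad, forces in N, time in s.
With the tool pointing down it reaches from about 0.35 to 0.775 m from the base axis. Payload 5.5 kg.
Tool frame: the origin (TCP) lies at the very end of the fingers, on their centre line; the grasp point (between the pads) lies 19 mm behind it; z points along the fingers, y is the direction in which the jaws open and shut (so a half turn about z gives the same grasp; the last joint's range is limited). The gripper opens to 85 mm and grips with 20 to 120 N. Pads are 22 mm wide; open, the fingers measure 114 mm over their backs; the gripper's body (76 mm by 85 mm) begins 54 mm behind the grasp point. The pads swing forward as they close: fully open they stand 13 mm farther back than shut.
Start: joints at [-1.43, 0.313, 0.046, 1.304, 0, 1.431], TCP at [0.159, -0.553, 0.231] pointing down, gripper open.
Joint ranges: [-2.76, 2.76], [-0.86, 1.69], [-1.03, 1.26], [-2.2, 2.34], [-1.47, 1.5], [-3.14, 3.14]. Speed limits (rad/s): [2.57, 2.57, 3.14, 3.14, 3.14, 3.14].

INTERFACE

Orientations are given as a rotation vector (axis times angle).
In Python, from plant import * gives the robot as it stands.
- The arm moves only by the tool play_rows, never from a script. Its argument "targets" is a list of rows, each an object with "gripper": the opening, from 0 (shut) to 1 (fully open); "slide": the shift along the tool's x, y, z in mm, a list of three; "spin": the turn about the tool's z in degrees. A call has 1 to 10 rows; each row is the pose to reach, as a shift and turn from the pose commanded when the call began, along the tool's axes at that moment; what a row does not reach only later rows make up. A row lasts 1/8 s, in which the tool goes at most 62.5 mm and 10.7 degrees, less where a joint would pass 70% of its speed; a pose out of reach is approached as far as the arm can. A call with a gripper value outside its range is refused whole. The fingers move at their own pace and stop on an object; the grip force is fixed at half the most. Time passes only in rows, so rows that repeat a pose let the fingers close. It gives the time, the measured TCP pose, the force and the opening at its end, in the units of the state.
- read_state(): the state, without advancing time (a new reading comes with each control period).
- read_camera(name): name is "scene" or "top" or "wrist"; returns a dict with "frame" (420x560x3 uint8, red, green, blue), "z_map" (420x560 float32, m along the optical axis (not along the pixel's ray), 0 where there is no reading), "vfov" (degrees; the focal length in pixels is half the picture's height over the tangent of half this angle, whatever the lens; pixels are square), "cx", "cy" (the principal point, pixels), "k1" (the pictures are not rectified: a ray, as slopes to the right and down, at radius r is drawn at 1 + k1 r^2 times it, then the intrinsics apply), "world_from_camera" (4x4, takes a point from camera to world coordinates); the wrist camera has in their place "mount" (4x4, takes a point from camera to tool coordinates, whose origin is the TCP and whose axes are the flange's). Camera axes: x right, y down, z forward; pixel columns grow to the right and rows downward; lengths in m; the calibration is good to about 2 mm. A picture is of the moment at which its call begins: read the wrist's pose just before it.
- hand_in(): hands the job in, once; it reports no verdict.
Trained networks look in a picture, given as the dict that the camera call returned (one of the last four; its "shot" number tells which), for a name from the list of things; names that differ only in an ending like _2 or _b are one class to them, and where a whole thing is asked for, a point or a joint stands for the part that bears it (a point fixed in the world has none). Each returns a list of dicts, best first, with "confidence" (0 to 1); they miss things now and then, are a little off and sometimes report something else, mostly with a low value. They report only what shows in the picture. A call takes as long as a camera call. They do not tell look-alikes from the thing itself.
- silhouettes(picture, label): "mask" (420x560 bool, what is visible of it).
- spot_point(picture, label): "point" ([x, y, z] in m, in the coordinates of the camera as it stood for that picture, good to about 4 mm: a listed point, or the origin of a listed thing).
The state is a dict: "clock": time; "joints": joint angles; "dq": joint speeds; "effort": joint torques, N m; "ee_pos": TCP position; "ee_rot": TCP orientation; "contact_force": force on the tool from outside, world axes, zero at the start; "moment": the same for the moment, N m; "finger_gap": finger opening in m.
Only numpy, scipy, OpenCV 4.12 (cv2) and the standard library are available. Lean on these libraries where they do the work, as an engineer would, in place of code of your own. Each camera call takes 0.05 s, during which the arm holds its last target.

TASK

Get the short board in the jig ready for shaping: with the fingertips push it along its channel until its end sits snug against the wooden stop block, then flip the clamp's lever over past its centre so that it snaps across and its rubber pad presses down on the board. Only push: do not lift the board, do not throw the clamp before the board is home, and leave the mallet, plane and glue bottle where they are.

Things in the scene. Friction and masses are not known exactly. Their poses are not given: they have to be found in the camera images.
- jig: Fixed plywood jig plate, 260 (x) x 380 (y) x 18 mm thick, lying on the bench, turned about the vertical by up to 0.3 rad. Origin: centre of its underside, on the bench; x points roughly away from the robot, y along the channel towards the stop. On it, two wooden rails 12 mm wide and 12 mm high run along y with 64 mm between them (centre line at jig x = -50 mm, rails from y = -150 to 160 mm, open at the -y end); the stop block, 88 x 30 x 30 mm, closes the +y end.
- stop_face (a point): Point on the stop block's face that the board must meet: middle of the channel (jig x = -50, y = 130 mm), 12 mm above the plate's top. Axes parallel to the jig's; the face looks to jig -y.
- board_center (a point): Centre of the loose plain wooden board, 60 wide (x) x 200 long (y) x 24 mm thick, about 0.2 kg, lying flat on the plate in the channel, its top 12 mm above the rails. Its y axis is along its length, parallel to jig y within 0.03 rad. It starts 20 to 70 mm short of the stop and slides freely along y; it is home when its centre is 100 mm from stop_face.
- clamp_hinge (a point): Middle of the clamp's hinge, which lies along jig y, 36 mm above the plate's top (54 mm above the bench). The dark steel clamp is fixed to the plate beside the channel on the +x side (jig x = 20 mm, y differs from start to start); its two cheeks are 44 mm high above the plate, 32 mm over both.
- clamp_knob (a point): Centre of the black ball, 26 mm across, at the end of the lever's 11 mm round steel rod, 100 mm from the hinge. With the clamp open the rod leans away from the robot, to jig +x, 40 degrees above level; with it shut it leans to jig -x, over the board, also 40 degrees above level. It moves in the vertical plane through the hinge parallel to jig x.
- clamp_lever (a joint): Angle of the clamp's lever, rad: 0 open (start), growing as the ball swings up and over to jig -x. Rod upright at 0.87. A spring pushes it away from its centre (0.89) with about 0.6 N m at either end and less near the centre, so it takes about 6 N at the ball to start it and it snaps over by itself once past the centre; on the board it stops at about 1.78 (1.83 without a board).
- clamp_pad: Round rubber pad, 22 mm across and 10 mm thick, on the lever's short flat arm (70 mm long, set 40 degrees from the rod, standing almost upright when the clamp is open). Origin: centre of the pressing face. When shut, it presses on the board's top from above, near the channel's middle, with about 9 N.
- board: The same board as board_center; origin at the centre of its underside.
- mallet: Loose bystander: dark wooden mallet lying flat, head 70 x 110 x 60 mm, handle 190 mm long towards its -x. Origin: under the head's centre. Leave alone.
- plane: Loose bystander: small hand plane, 160 (x) x 50 x 48 mm high, origin under its centre. Leave alone.
- glue: Loose bystander: white plastic glue bottle, 60 mm across and 150 mm high, standing. Origin under its centre. Leave alone.
Things that resemble listed ones, but are neither listed nor needed, are in the scene too. What is meant by the board is not grey or yellow, and is the smaller of those in its own colour.

How it is judged:
By the outcome, as a careful person would: the job done as asked, in the order asked, and still so for the second after the job is handed in, with the robot touching nothing.
It also fails if it takes over 51 s, if anything falls off the work surface, if the arm or the gripper's body presses on something with over 40 N, if the wrist force passes 120 N, or if a joint passes its speed limit or range.

## Working session

There is one attempt and no reset: what is moved stays moved. The work goes in short steps, Python scripts to look and compute and a tool call to move; the robot and the scene stay as the last step left them, time stands still between calls to the robot, and variables do not carry over. Pictures are saved under pics/ and viewed, and the job is handed in when it is done.

Besides the shell and the picture viewer there is one more tool, called after "Emit:" as a command line: name --argument value ..., lists and objects as JSON in quotes. play_rows: Moves the arm, as the interface text tells. Its arguments: {"type":"object","properties":{"targets":{"type":"array"}},"required":["targets"]}

```bash
mkdir -p pics; ls; cat > h.py <<'E'
from plant import *
import numpy as np, cv2
from scipy.spatial.transform import Rotation as R
def K(c):
    f=210/np.tan(np.radians(c['vfov'])/2); return f
def und(c,u,v):
    f=K(c); x=(u-c['cx'])/f; y=(v-c['cy'])/f
    xd,yd=x,y
    for _ in range(20):
        s=1+c['k1']*(x*x+y*y); x,y=xd/s,yd/s
    return x,y
def world(c,u,v,T=None):
    T=c['world_from_camera'] if T is None else T
    x,y=und(c,np.asarray(u,float),np.asarray(v,float))
    z=c['z_map'][np.asarray(v).astype(int),np.asarray(u).astype(int)]
    P=np.stack([x*z,y*z,z],-1)
    return P@T[:3,:3].T+T[:3,3]
def cloud(c,T=None):
    v,u=np.mgrid[0:420,0:560]; return world(c,u,v,T)
def save(c,n,crop=None,s=1):
    im=c['frame'][:,:,::-1]
    if crop: im=im[crop[1]:crop[3],crop[0]:crop[2]]
    cv2.imwrite('pics/'+n,cv2.resize(im,None,fx=s,fy=s,interpolation=cv2.INTER_CUBIC))
E
python3 - <<'E'
from h import *
s=read_state(); print({k:np.round(v,3) for k,v in s.items()})
for n in ['scene','top']:
    c=read_camera(n); save(c,n+'0.png',s=1.4)
    T=c['world_from_camera']; print(n,c['vfov'],c['k1'],T[:3,3])
    for l in ['jig','stop_face','board_center','board','clamp_hinge','clamp_knob','clamp_pad','mallet','plane','glue']:
        for d in spot_point(c,l):
            p=np.array(d['point']); w=T[:3,:3]@p+T[:3,3]
            f=K(c); x,y=p[0]/p[2],p[1]/p[2]; k=1+c['k1']*(x*x+y*y)
            print(l,round(d['confidence'],2),w.round(3),int(x*k*f+c['cx']),int(y*k*f+c['cy']))
E
```

```text
pics
{'clock': np.float64(0.0), 'joints': array([-1.43 ,  0.314,  0.045,  1.304, -0.   ,  1.431]), 'dq': array([ 0.001, -0.   , -0.001,  0.   , -0.002, -0.001]), 'effort': array([ 0.0000e+00, -4.8063e+01,  2.9853e+01,  2.0000e-02, -0.0000e+00,
       -0.0000e+00]), 'ee_pos': array([ 0.159, -0.552,  0.23 ]), 'ee_rot': array([-3.109, -0.439,  0.   ]), 'contact_force': array([-0.667, -0.028, -1.001]), 'moment': array([ 0.004,  0.007, -0.056]), 'finger_gap': np.float64(0.085)}
scene 51.19913811372213 0.037881187777801986 [ 1.34803288 -0.53680452  0.86484874]
jig 0.35 [0.551 0.027 0.114] 286 220
stop_face 0.89 [0.46  0.148 0.029] 301 214
board_center 0.88 [0.732 0.366 0.015] 413 238
board_center 0.83 [ 0.207 -0.33   0.017] 126 229
board_center 0.68 [0.252 0.482 0.01 ] 338 163
board_center 0.67 [ 0.489 -0.002  0.027] 266 236
board 0.93 [ 0.214 -0.331  0.002] 128 234
board 0.9 [0.728 0.373 0.003] 412 240
board 0.72 [ 0.487 -0.006  0.019] 265 238
board 0.56 [ 0.246  0.483 -0.005] 337 165
clamp_hinge 0.93 [0.553 0.032 0.055] 288 236
clamp_knob 0.69 [0.63  0.047 0.117] 309 232
clamp_knob 0.56 
[... 351 characters left out ...]
.6592409 ]
jig 0.65 [0.527 0.03  0.004] 295 187
stop_face 0.56 [0.46  0.152 0.03 ] 260 203
board_center 0.86 [ 0.483 -0.005  0.029] 305 198
board_center 0.83 [0.243 0.482 0.015] 163 263
board_center 0.76 [0.721 0.372 0.01 ] 202 131
board_center 0.38 [0.549 0.032 0.055] 295 178
board_center 0.35 [0.548 0.031 0.117] 296 175
board 0.98 [0.726 0.367 0.002] 203 130
board 0.93 [0.247 0.479 0.007] 164 262
clamp_hinge 0.6 [0.547 0.031 0.054] 295 179
clamp_hinge 0.28 [0.546 0.033 0.115] 295 175
clamp_knob 0.51 [0.624 0.05  0.119] 291 152
clamp_pad 0.61 [0.545 0.035 0.115] 295 176
mallet 0.86 [0.55  0.312 0.001] 216 178
plane 0.71 [ 0.482 -0.251  0.003] 374 201
glue 0.84 [ 0.661 -0.228  0.006] 368 152
```

View pics/scene0.png

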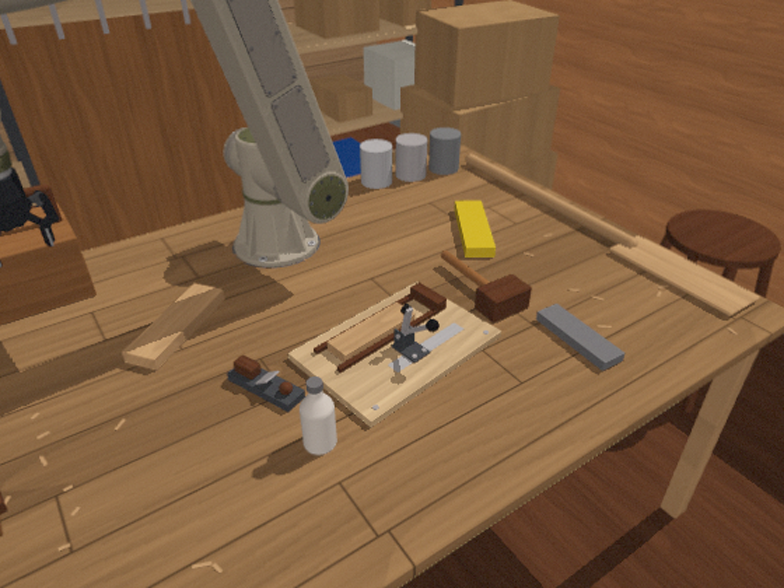

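View pics/top0.png

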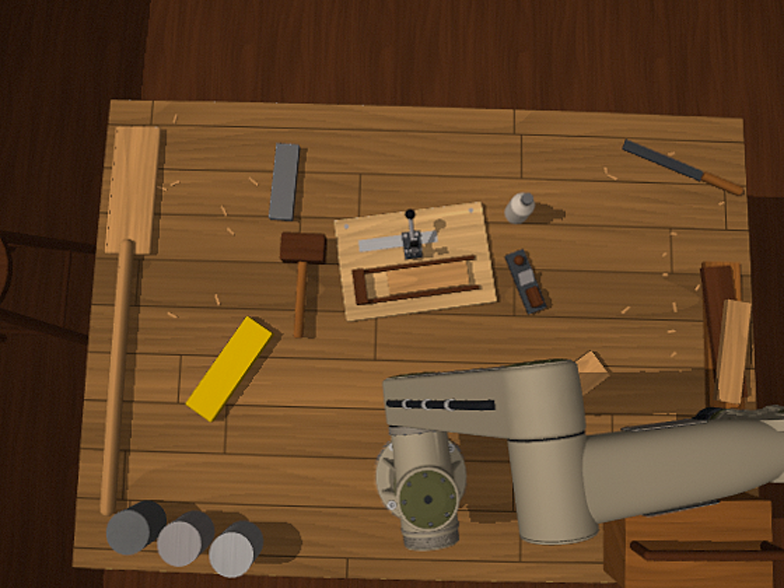

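Candidates for the board (scene pixels): wood in the jig (266,236), a longer wooden one (126,229), grey (413,238), yellow (338,163). The one in the jig fits: plain wood, smaller, and in the channel. I'll confirm it in a crop and measure the jig.

```bash
python3 - <<'E'
from h import *
for n,cr in [('scene',(190,180,370,310)),('top',(220,130,370,240))]:
    c=read_camera(n); save(c,n+'1.png',cr,4.4 if n=='scene' else 5)
    P=cloud(c); Q=P.reshape(-1,3)
    m=(abs(Q[:,2]-.018)<.004)&(abs(Q[:,0]-.53)<.2)&(abs(Q[:,1]-.03)<.24)
    # plate rect
    r=cv2.minAreaRect(Q[m][:,:2].astype(np.float32)*1000); print(n,'plate',m.sum(),np.median(Q[m][:,2]),r)
    for l in ['board','jig']:
        for d in silhouettes(c,l):
            mk=d['mask']; W=P[mk]; 
            v,u=np.nonzero(mk); print(l,round(d['confidence'],2),mk.sum(),u.mean(),v.mean())
            if abs(np.median(W[:,0])-.49)<.08 and abs(np.median(W[:,1]))<.1:
                t=W[abs(W[:,2]-.042)<.006]; print(len(t),np.median(t[:,2]),cv2.minAreaRect(t[:,:2].astype(np.float32)*1000))
    np.save('/tmp/'+n+'.npy',P)
E
```

```text
scene plate 4994 0.017033153213546703 ((535.309814453125, 14.294052124023438), (264.3367614746094, 483.0335693359375), 8.614177703857422)
board 0.88 1048 261.7996183206107 237.38835877862596
853 0.04055215399766621 ((488.32635498046875, -6.822486877441406), (65.5983657836914, 198.12722778320312), 9.389739990234375)
board 0.73 1228 413.79804560260584 240.2402280130293
board 0.69 881 338.4812712826334 163.72304199772987
board 0.55 1987 123.62103673880222 232.87619526925013
board 0.5 1199 352.8648874061718 208.20266889074227
jig 0.71 6366 282.3781024191015 253.35391140433552
top plate 3943 0.01804842004463847 ((529.747802734375, 30.666366577148438), (260.8303527832031, 506.4772644042969), 9.171107292175293)
board 0.98 941 202.91817215727949 129.6748140276302
board 0.89 417 421.3764988009592 265.3045563549161
board 0.88 1009 305.35480673934586 197.9663032705649
854 0.04193965714134884 ((483.6246032714844, -3.4125442504882812), (60.543731689453125, 197.2659912109375), 9.514880180358887)
board 0.7 1870 163.15080213903744 263.43208556149733
jig 0.64 6554 294.51388465059506 185.32804394263044
152 0.0441922892568295 ((478.48681640625, 32.46147155761719), (88.19123077392578, 295.3456115722656), 9.287755966186523)
```

View pics/scene1.png

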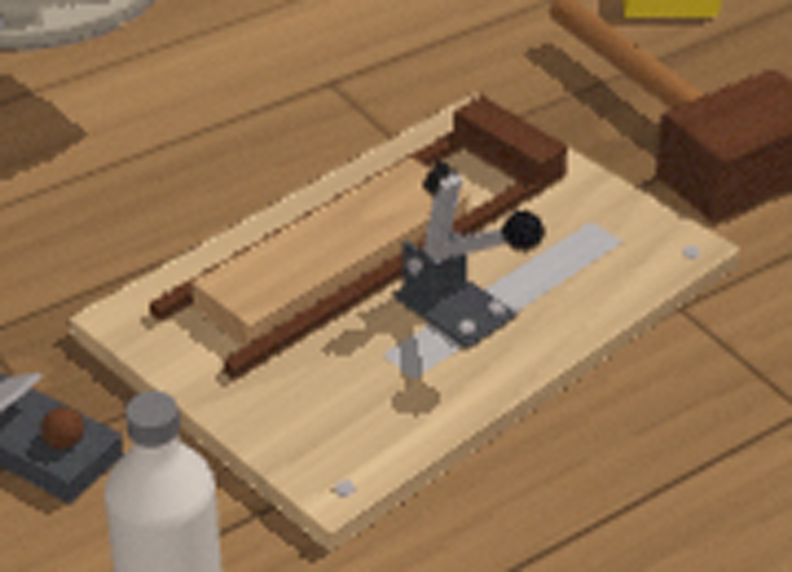

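View pics/top1.png

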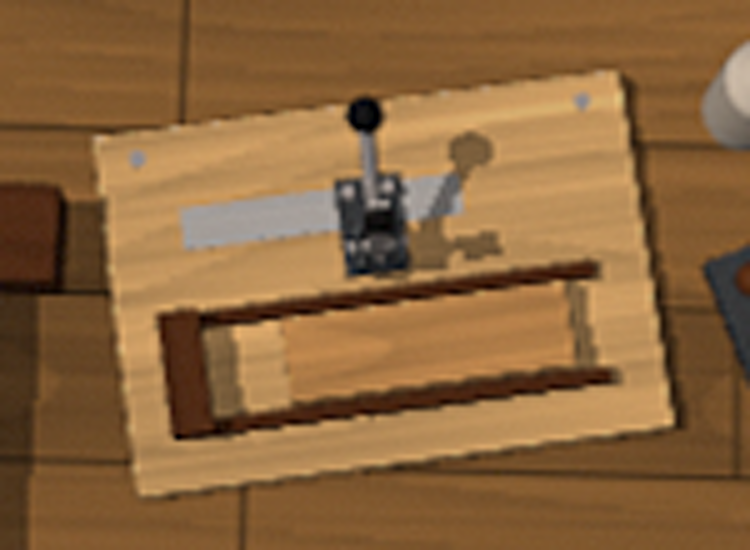

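```bash
python3 - <<'E'
from h import *
for n in ['scene','top']:
    Q=np.load('/tmp/'+n+'.npy').reshape(-1,3)
    a=np.radians(9.3); ex=np.array([np.cos(a),np.sin(a)]); ey=np.array([-np.sin(a),np.cos(a)])
    Q=Q[(abs(Q[:,0]-.53)<.2)&(abs(Q[:,1]-.03)<.24)]
    j=np.c_[(Q[:,:2]-[.531,.028])@ex,(Q[:,:2]-[.531,.028])@ey,Q[:,2]]
    z0=.001*(n=='scene')
    def rng(m,t): 
        print(n,t,m.sum(),np.percentile(j[m],[0.5,5,50,95,99.5],axis=0).round(4).T.tolist())
    rng((abs(j[:,2]+z0-.018)<.003)&(abs(j[:,0])<.14)&(abs(j[:,1])<.2),'plate')
    rng((j[:,2]+z0>.045)&(abs(j[:,2]+z0-.048)<.006)&(j[:,0]<0)&(j[:,1]>.1)&(j[:,1]<.2),'stop')
    rng((abs(j[:,2]+z0-.042)<.004)&(abs(j[:,0]+.05)<.04)&(j[:,1]<.125)&(j[:,1]>-.18),'board')
    rng((abs(j[:,2]-.118)<.02)&(j[:,0]>.06)&(j[:,0]<.14)&(abs(j[:,1])<.06),'knob')
    rng((j[:,2]>.1)&(j[:,0]<.05)&(abs(j[:,1])<.06),'pad')
    rng((abs(j[:,2]-.055)<.012)&(abs(j[:,0]-.02)<.03)&(abs(j[:,1])<.06),'cheek')
E
```

```text
scene plate 4660 [[-0.1265, -0.1166, 0.052, 0.1257, 0.1317], [-0.1897, -0.1805, -0.0567, 0.1622, 0.1867], [0.0141, 0.0146, 0.0169, 0.0193, 0.0199]]
scene stop 150 [[-0.0906, -0.086, -0.0433, -0.0069, -0.0032], [0.1258, 0.129, 0.1435, 0.158, 0.1601], [0.0441, 0.0444, 0.0464, 0.0495, 0.0509]]
scene board 835 [[-0.079, -0.0751, -0.0477, -0.0198, -0.017], [-0.1257, -0.1189, -0.0387, 0.0507, 0.0707], [0.0371, 0.0378, 0.0406, 0.0431, 0.0445]]
scene knob 83 [[0.0697, 0.0794, 0.1019, 0.1107, 0.1116], [-0.012, -0.011, -0.0037, 0.0052, 0.0099], [0.099, 0.1027, 0.1201, 0.1296, 0.1313]]
scene pad 67 [[0.021, 0.0229, 0.0323, 0.0382, 0.04], [-0.0109, -0.01, -0.003, 0.0074, 0.01], [0.1005, 0.101, 0.1189, 0.1259, 0.1273]]
scene cheek 80 [[0.0056, 0.009, 0.0261, 0.0368, 0.0385], [-0.0211, -0.0191, -0.0134, 0.0144, 0.0165], [0.0434, 0.0443, 0.0576, 0.0654, 0.0665]]
top plate 3139 [[-0.1302, -0.1221, 0.0225, 0.1182, 0.128], [-0.1882, -0.1751, 0.0081, 0.177, 0.1894], [0.015, 0.0154, 0.018, 0.0207, 0.021]]
top stop 164 [[-0.0947, -0.0916, -0.0526, -0.0125, -0.0072], [0.131, 0.1322, 0.1465, 0.1589, 0.1603], [0.0452, 0.0456, 0.0485, 0.0529, 0.054]]
top board 706 [[-0.0851, -0.079, -0.0515, -0.024, -0.0194], [-0.1231, -0.1138, -0.0244, 0.0653, 0.0742], [0.0381, 0.0385, 0.0419, 0.0454, 0.0459]]
top knob 68 [[0.0632, 0.0692, 0.0896, 0.1048, 0.1064], [-0.0095, -0.0078, 0.002, 0.011, 0.012], [0.099, 0.1009, 0.1225, 0.1316, 0.1348]]
top pad 38 [[0.0164, 0.0171, 0.0231, 0.0343, 0.0353], [-0.0086, -0.0064, 0.0021, 0.0113, 0.0121], [0.109, 0.1092, 0.1219, 0.13, 0.1309]]
top cheek 42 [[0.0042, 0.0058, 0.0166, 0.024, 0.0324], [-0.0182, -0.017, 0.0054, 0.0203, 0.0213], [0.0453, 0.0462, 0.059, 0.065, 0.0658]]
```

The crops confirm the board: the plain wooden one in the channel, with a gap of about 57 mm to the dark stop at the +y (left) end. The jig centre is at (0.531, 0.028), yaw about 9.3°. The board's tail is at jig y = -0.125 and the clamp at jig y ≈ 0. Next I move above the tail.

Emit:
play_rows --targets '[{"gripper": 0, "slide": [50, -33, 0], "spin": 0}, {"gripper": 0, "slide": [100, -66, 0], "spin": 3}, {"gripper": 0, "slide": [150, -99, 0], "spin": 6.8}, {"gripper": 0, "slide": [200, -132, 0], "spin": 6.8}, {"gripper": 0, "slide": [250, -165, 0], "spin": 6.8}, {"gripper": 0, "slide": [300, -198, 0], "spin": 6.8}, {"gripper": 0, "slide": [350, -231, 0], "spin": 6.8}, {"gripper": 0, "slide": [400, -264, 0], "spin": 6.8}, {"gripper": 0, "slide": [449, -296, 0], "spin": 6.8}, {"gripper": 0, "slide": [449, -296, 0], "spin": 6.8}]'

```text
clock: 2.65
ee_pos: [0.5107, -0.1405, 0.2311]
ee_rot: [-3.13, -0.264, -0.001]
contact_force: [-0.9, -0.4, -0.2]
finger_gap: -0.0001
```

```bash
cat >> h.py <<'E'
A=np.radians(9.3); O=np.array([.531,.028]); EX=np.array([np.cos(A),np.sin(A)]); EY=np.array([-np.sin(A),np.cos(A)])
def jig(p): d=np.asarray(p)[...,:2]-O; return np.stack([d@EX,d@EY,np.asarray(p)[...,2]],-1)
def wT(s,c):
    T=np.eye(4); T[:3,:3]=R.from_rotvec(s['ee_rot']).as_matrix(); T[:3,3]=s['ee_pos']; return T@c['mount']
E
python3 - <<'E'
from h import *
s=read_state(); print(jig(s['ee_pos']),R.from_rotvec(s['ee_rot']).as_matrix().round(3),s['contact_force'],s['finger_gap'],s['joints'].round(2),s['clock'])
c=read_camera('wrist'); save(c,'w1.png'); print(c['mount'].round(3))
P=cloud(c,wT(s,c)); j=jig(P)
def rng(m,t): print(t,m.sum(),np.percentile(j[m],[1,5,50,95,99],axis=0).round(4).T.tolist())
rng((abs(j[...,2]-.042)<.005)&(abs(j[...,0]+.05)<.029)&(j[...,1]<.12),'board')
rng((abs(j[...,2]-.048)<.004)&(j[...,1]>.11)&(j[...,1]<.18)&(j[...,0]<0.01),'stop')
rng((abs(j[...,2]-.018)<.004)&(j[...,1]<.2)&(abs(j[...,0])<0.15),'plate')
m=(abs(j[...,2]-.030)<.004)&(abs(j[...,1]+.1)<.05)
rng(m&(j[...,0]<-.07)&(j[...,0]>-.11),'railL'); rng(m&(j[...,0]>-.03)&(j[...,0]<.01),'railR')
E
```

```text
[-0.04729083 -0.16303137  0.23114786] [[ 0.986  0.168  0.001]
 [ 0.168 -0.986  0.   ]
 [ 0.001 -0.    -1.   ]] [-0.88900782 -0.35580427 -0.20815039] -9.409426420999002e-05 [-0.42  0.22 -0.07  1.27  0.    2.55] 2.65
[[ 0.001 -0.963 -0.27   0.067]
 [ 1.     0.001  0.     0.   ]
 [-0.    -0.27   0.963 -0.143]
 [ 0.     0.     0.     1.   ]]
board 10990 [[-0.0784, -0.076, -0.0487, -0.0236, -0.0214], [-0.2754, -0.2544, -0.0335, 0.0627, 0.0714], [0.0383, 0.0405, 0.0419, 0.0433, 0.0443]]
stop 365 [[-0.0943, -0.0927, -0.0758, -0.0468, -0.0406], [0.1287, 0.1292, 0.131, 0.1376, 0.1395], [0.0441, 0.0445, 0.0472, 0.0489, 0.0494]]
plate 54571 [[-0.1285, -0.1197, 0.0349, 0.1197, 0.1267], [-0.2807, -0.246, -0.0652, 0.1214, 0.1422], [0.0162, 0.0167, 0.0181, 0.0198, 0.0208]]
railL 821 [[-0.0942, -0.0937, -0.0888, -0.084, -0.083], [-0.1498, -0.1454, -0.1015, -0.0552, -0.0513], [0.0277, 0.0286, 0.0298, 0.031, 0.032]]
railR 1156 [[-0.0213, -0.0211, -0.0133, -0.0074, -0.0072], [-0.1485, -0.1448, -0.101, -0.055, -0.0512], [0.0272, 0.0282, 0.0298, 0.0311, 0.0319]]
```

View pics/w1.png

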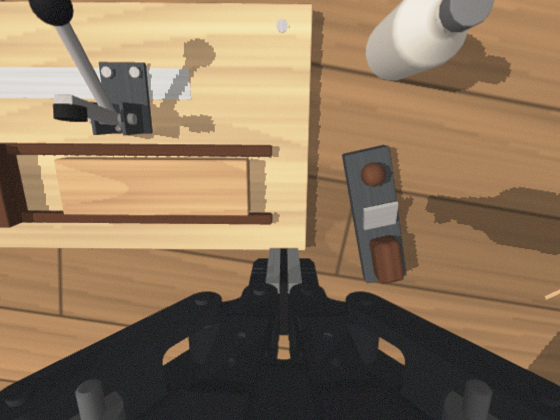

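The wrist view agrees: rails at jig x -0.083 and -0.020, stop face at about y = 0.130, board's far end at about 0.072. I descend behind the board at z ≈ 0.028, which is 10 mm above the plate.

Emit:
play_rows --targets '[{"gripper": 0, "slide": [-3, 0, 50], "spin": 0}, {"gripper": 0, "slide": [-3, 0, 100], "spin": 0}, {"gripper": 0, "slide": [-3, 0, 150], "spin": 0}, {"gripper": 0, "slide": [-3, 0, 180], "spin": 0}, {"gripper": 0, "slide": [-3, 0, 203], "spin": 0}, {"gripper": 0, "slide": [-3, 0, 203], "spin": 0}, {"gripper": 0, "slide": [-3, 0, 203], "spin": 0}]'

```text
clock: 3.58
ee_pos: [0.5059, -0.1453, 0.0292]
ee_rot: [3.131, 0.252, 0.001]
contact_force: [0.1, 0.2, 0.2]
finger_gap: 0.0002
```

Emit:
play_rows --targets '[{"gripper": 0, "slide": [0, -6, 0], "spin": 0}, {"gripper": 0, "slide": [0, -12, 0], "spin": 0}, {"gripper": 0, "slide": [0, -18, 0], "spin": 0}, {"gripper": 0, "slide": [0, -24, 0], "spin": 0}, {"gripper": 0, "slide": [0, -30, 0], "spin": 0}, {"gripper": 0, "slide": [0, -36, 0], "spin": 0}, {"gripper": 0, "slide": [0, -42, 0], "spin": 0}, {"gripper": 0, "slide": [0, -48, 0], "spin": 0}, {"gripper": 0, "slide": [0, -54, 0], "spin": 0}, {"gripper": 0, "slide": [0, -58, 0], "spin": 0}]'

```text
clock: 4.82
ee_pos: [0.4964, -0.0867, 0.0284]
ee_rot: [3.131, 0.255, 0.0]
contact_force: [-0.1, -1.7, 1.2]
finger_gap: 0.0
```

```bash
python3 - <<'E'
from h import *
s=read_state(); print(jig(s['ee_pos']),s['contact_force'],s['clock'])
c=read_camera('top'); save(c,'t2.png',(220,110,390,240),4.5)
c=read_camera('wrist'); save(c,'w2.png')
j=jig(cloud(c,wT(s,c)))
m=(abs(j[...,2]-.042)<.004)&(abs(j[...,0]+.05)<.029)&(j[...,1]<.128)&(j[...,1]>-.05)
print(m.sum(),np.percentile(j[m],[1,50,99,99.8],axis=0).round(4))
E
```

```text
[-0.05263766 -0.10756669  0.02838649] [-0.05105216 -1.70101606  1.23718894] 4.825
18057 [[-0.0782 -0.0492  0.0404]
 [-0.0483 -0.0161  0.042 ]
 [-0.0213  0.0197  0.0433]
 [-0.0211  0.0222  0.0437]]
```

View pics/w2.png

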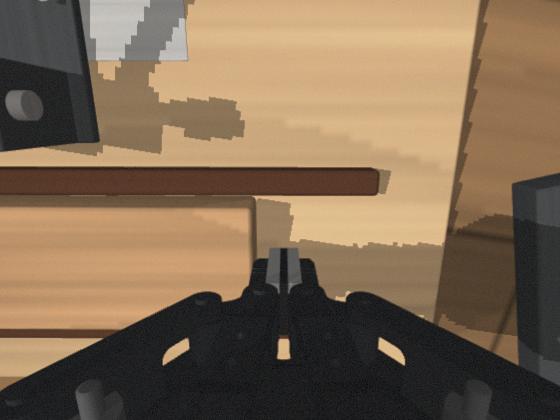

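View pics/t2.png

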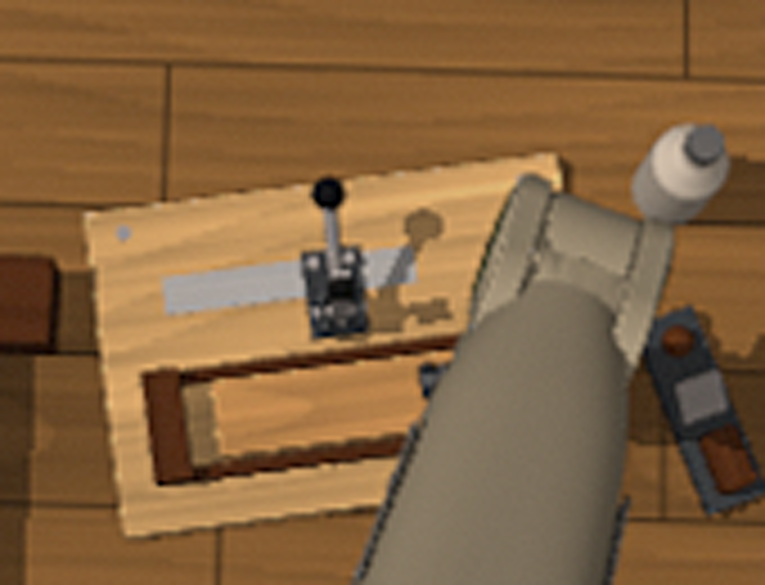

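The board is sliding; the finger is at its tail with a light 1.7 N. I continue slowly.

Emit:
play_rows --targets '[{"gripper": 0, "slide": [0, -4, 0], "spin": 0}, {"gripper": 0, "slide": [0, -8, 0], "spin": 0}, {"gripper": 0, "slide": [0, -12, 0], "spin": 0}, {"gripper": 0, "slide": [0, -15, 0], "spin": 0}, {"gripper": 0, "slide": [0, -18, 0], "spin": 0}, {"gripper": 0, "slide": [0, -18, 0], "spin": 0}]'

```text
clock: 5.68
ee_pos: [0.4933, -0.0687, 0.0282]
ee_rot: [-3.131, -0.255, 0.0]
contact_force: [0.1, -0.7, 0.6]
finger_gap: 0.0003
```

```bash
cat > gap.py <<'E'
from h import *
s=read_state(); print(jig(s['ee_pos']),s['contact_force'],s['clock'])
c=read_camera('top'); save(c,'t_%d.png'%(s['clock']*100),(220,110,390,240),4.5)
j=jig(cloud(c))
m=(abs(j[...,2]-.042)<.004)&(abs(j[...,0]+.05)<.02)&(j[...,1]<.14)
print(np.percentile(j[m][:,1],[90,99,99.8]).round(4))
c=read_camera('scene'); save(c,'s_%d.png'%(s['clock']*100),(190,180,370,310),4.4)
E
python3 gap.py; ls pics
```

```text
[-0.05282661 -0.08933506  0.02821782] [ 0.09534454 -0.65963817  0.5622838 ] 5.675
[0.112  0.1331 0.139 ]
s_567.png
scene0.png
scene1.png
t2.png
t_567.png
top0.png
top1.png
w1.png
w2.png
```

View pics/t_567.png

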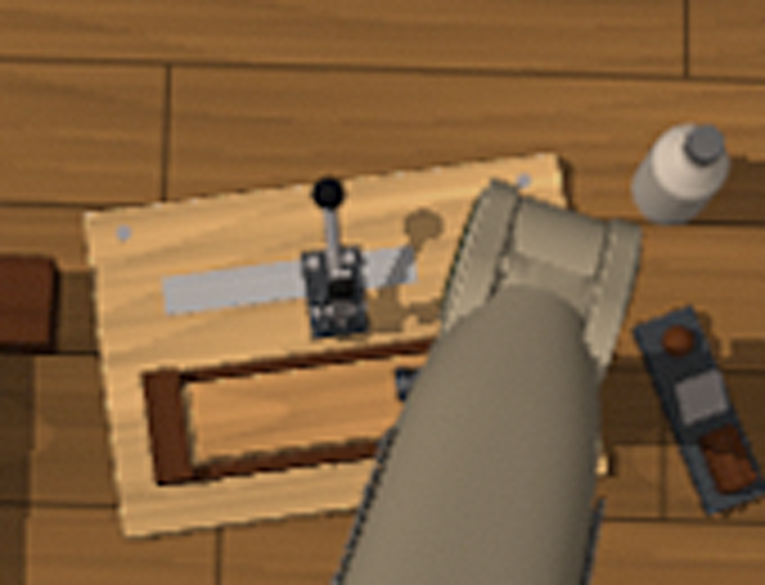

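Emit:
play_rows --targets '[{"gripper": 0, "slide": [0, -1.5, 0], "spin": 0}, {"gripper": 0, "slide": [0, -3, 0], "spin": 0}, {"gripper": 0, "slide": [0, -3, 0], "spin": 0}]'

```text
clock: 6.15
ee_pos: [0.493, -0.0661, 0.0283]
ee_rot: [-3.131, -0.254, 0.0]
contact_force: [-0.1, -0.9, 0.4]
finger_gap: -0.0001
```

Emit:
play_rows --targets '[{"gripper": 0, "slide": [0, -1.5, 0], "spin": 0}, {"gripper": 0, "slide": [0, -3, 0], "spin": 0}, {"gripper": 0, "slide": [0, -3, 0], "spin": 0}]'

```text
clock: 6.52
ee_pos: [0.4925, -0.0631, 0.0283]
ee_rot: [-3.131, -0.255, 0.0]
contact_force: [-0.5, 0.5, 0.1]
finger_gap: 0.0002
```

Emit:
play_rows --targets '[{"gripper": 0, "slide": [0, -1, 0], "spin": 0}, {"gripper": 0, "slide": [0, -2, 0], "spin": 0}, {"gripper": 0, "slide": [0, -2, 0], "spin": 0}]'

```text
clock: 6.9
ee_pos: [0.4931, -0.0627, 0.0286]
ee_rot: [3.128, 0.253, 0.002]
contact_force: [1.5, -6.7, -1.3]
finger_gap: -0.0
```

Emit:
play_rows --targets '[{"gripper": 0, "slide": [0, -1, 0], "spin": 0}, {"gripper": 0, "slide": [0, -2, 0], "spin": 0}, {"gripper": 0, "slide": [0, -2, 0], "spin": 0}]'

```text
clock: 7.28
ee_pos: [0.4933, -0.0626, 0.029]
ee_rot: [3.125, 0.251, 0.002]
contact_force: [0.3, -11.8, -0.7]
finger_gap: -0.0003
```

The tool stalled and the force climbed from 0 to 12 N, so the board is against the stop. I back off, rise and check.

Emit:
play_rows --targets '[{"gripper": 0, "slide": [0, 10, 0], "spin": 0}, {"gripper": 0, "slide": [0, 30, 0], "spin": 0}, {"gripper": 0, "slide": [0, 30, -50], "spin": 0}, {"gripper": 0, "slide": [0, 30, -100], "spin": 0}, {"gripper": 0, "slide": [0, 30, -150], "spin": 0}, {"gripper": 0, "slide": [0, 30, -200], "spin": 0}, {"gripper": 0, "slide": [0, 30, -200], "spin": 0}, {"gripper": 0, "slide": [0, 30, -200], "spin": 0}]'

```text
clock: 8.28
ee_pos: [0.4966, -0.0893, 0.2279]
ee_rot: [-3.131, -0.254, 0.0]
contact_force: [-0.0, 0.1, 0.1]
finger_gap: -0.0
```

```bash
python3 gap.py; python3 - <<'E'
from h import *
s=read_state(); print(s['ee_pos'],s['ee_rot'])
c=read_camera('wrist'); save(c,'w3.png')
T=wT(s,c); j=jig(cloud(c,T))
def rng(m,t): print(t,m.sum(),np.percentile(j[m],[1,5,50,95,99],axis=0).round(4).T.tolist())
rng((abs(j[...,2]-.042)<.0025)&(abs(j[...,0]+.05)<.025)&(j[...,1]<.127)&(j[...,1]>-.08),'board')
rng((abs(j[...,2]-.048)<.0025)&(j[...,1]>.11)&(j[...,1]<.18)&(j[...,0]<0.01),'stop')
for l in ['clamp_knob','clamp_hinge','clamp_pad','board_center','stop_face']:
    for d in spot_point(c,l):
        p=np.array(d['point']); print(l,round(d['confidence'],2),jig(T[:3,:3]@p+T[:3,3]).round(4))
E
```

```text
[-0.05290615 -0.11021815  0.22785164] [-0.03720617  0.07330229  0.06193855] 8.275
[0.1142 0.1355 0.1385]
[ 0.49584348 -0.088895    0.22669414] [-3.13006138 -0.25381039  0.00413915]
board 9096 [[-0.0747, -0.0726, -0.0492, -0.0274, -0.0254], [-0.0689, -0.0611, 0.0278, 0.1167, 0.1249], [0.0402, 0.0408, 0.0419, 0.0431, 0.0436]]
stop 2532 [[-0.0926, -0.0886, -0.0479, -0.0109, -0.0072], [0.1292, 0.1301, 0.1433, 0.1572, 0.1587], [0.0458, 0.0464, 0.0479, 0.049, 0.0496]]
clamp_hinge 0.87 [0.0174 0.0013 0.0547]
clamp_pad 0.6 [0.0181 0.0021 0.113 ]
board_center 0.56 [-0.0459  0.0277  0.0265]
stop_face 0.58 [-0.0483  0.1271  0.0327]
```

View pics/w3.png

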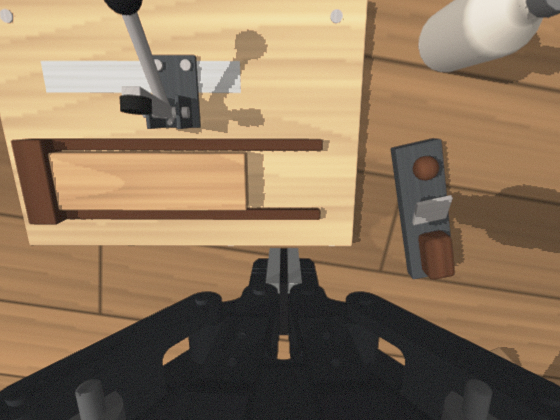

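The board touches the stop (wrist pixel x≈50); its centre lies about 100 mm from the stop face. The lever is untouched. Now I go to the far side of the knob.

Emit:
play_rows --targets '[{"gripper": 0, "slide": [45, -25, 0], "spin": 0}, {"gripper": 0, "slide": [90, -50, 0], "spin": 0}, {"gripper": 0, "slide": [135, -75, 0], "spin": 0}, {"gripper": 0, "slide": [175, -98, 0], "spin": 0}, {"gripper": 0, "slide": [200, -111, 0], "spin": 0}, {"gripper": 0, "slide": [200, -111, 40], "spin": 0}, {"gripper": 0, "slide": [200, -111, 80], "spin": 0}, {"gripper": 0, "slide": [200, -111, 115], "spin": 0}, {"gripper": 0, "slide": [200, -111, 115], "spin": 0}, {"gripper": 0, "slide": [200, -111, 115], "spin": 0}]'

```text
clock: 9.93
ee_pos: [0.6769, 0.0529, 0.1145]
ee_rot: [3.131, 0.254, 0.002]
contact_force: [1.3, -0.3, 0.7]
finger_gap: -0.0
```

```bash
python3 gap.py; python3 -c "
from h import *
s=read_state();print(s['joints'].round(2))"; ls -t pics|head -2
```

```text
[0.14798013 0.00098839 0.11451072] [ 1.31737088 -0.25265004  0.735324  ] 9.925
[0.1345 0.1378 0.1381]
[-0.04  0.56  0.14  1.15 -0.    2.94]
s_992.png
t_992.png
```

View pics/s_992.png

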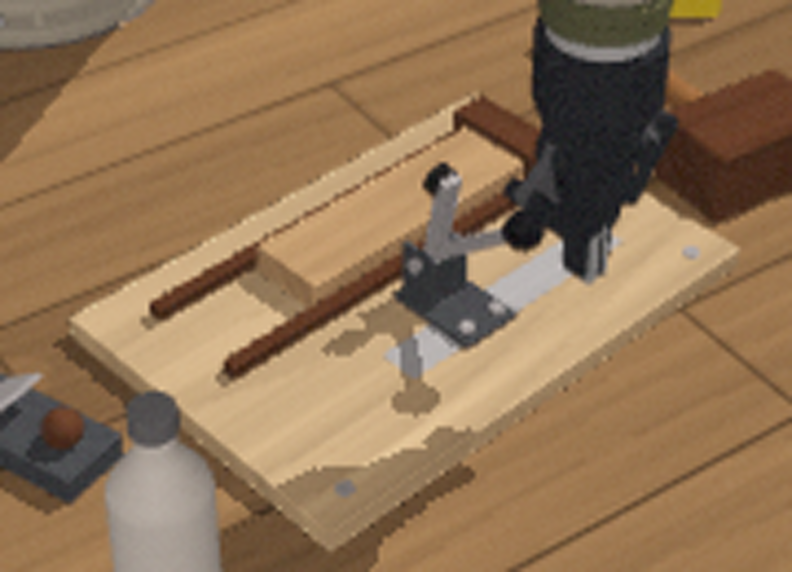

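The fingers are behind the ball (crop pixels about 590,260; ball at 522,230). I sweep the first half along the ball's arc.

Emit:
play_rows --targets '[{"gripper": 0, "slide": [-12, 0, 6], "spin": 0}, {"gripper": 0, "slide": [-24, 0, 6], "spin": 0}, {"gripper": 0, "slide": [-32, 0, 4], "spin": 0}, {"gripper": 0, "slide": [-40, 0, 0], "spin": 0}, {"gripper": 0, "slide": [-47, 0, -5], "spin": 0}, {"gripper": 0, "slide": [-54, 0, -9], "spin": 0}, {"gripper": 0, "slide": [-54, 0, -9], "spin": 0}]'

```text
clock: 10.9
ee_pos: [0.6319, 0.0453, 0.1295]
ee_rot: [-3.13, -0.256, -0.034]
contact_force: [12.8, 5.1, 7.4]
finger_gap: -0.0
```

```bash
python3 gap.py;  ls -t pics|head -1
```

```text
[0.10241635 0.00079175 0.12946375] [12.77599915  5.05926345  7.39061611] 10.9
[0.1357 0.1395 0.1396]
s_1090.png
```

View pics/s_1090.png

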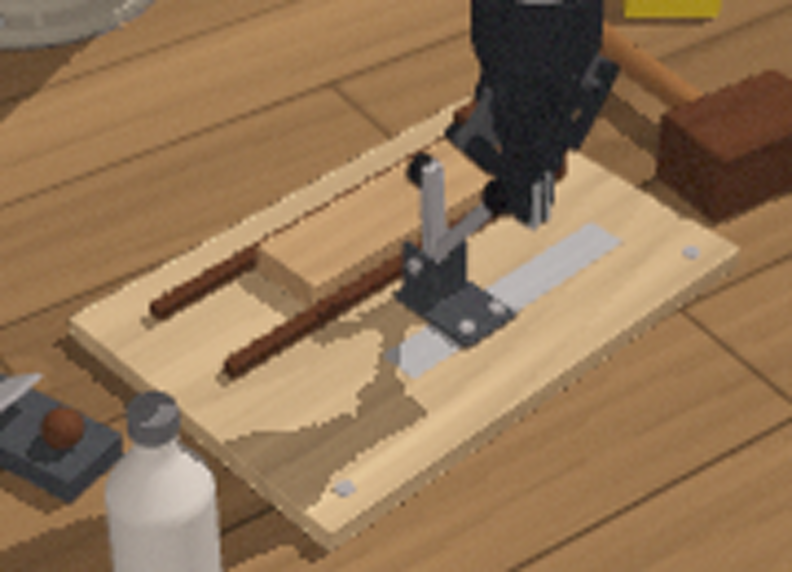

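The lever is moving as intended, the ball resting against the fingers at about 55°. I continue over the centre.

Emit:
play_rows --targets '[{"gripper": 0, "slide": [-8, 0, -4], "spin": 0}, {"gripper": 0, "slide": [-16, 0, -7], "spin": 0}, {"gripper": 0, "slide": [-24, 0, -9], "spin": 0}, {"gripper": 0, "slide": [-33, 0, -11], "spin": 0}, {"gripper": 0, "slide": [-42, 0, -11], "spin": 0}, {"gripper": 0, "slide": [-51, 0, -11], "spin": 0}, {"gripper": 0, "slide": [-60, 0, -11], "spin": 0}, {"gripper": 0, "slide": [-68, 0, -11], "spin": 0}, {"gripper": 0, "slide": [-76, 0, -11], "spin": 0}, {"gripper": 0, "slide": [-76, 0, -11], "spin": 0}]'

```text
clock: 12.25
ee_pos: [0.5471, 0.0319, 0.1332]
ee_rot: [-3.131, -0.254, 0.001]
contact_force: [-0.2, -0.2, 0.6]
finger_gap: 0.0
```

```bash
python3 gap.py;  ls -t pics|head -1
```

```text
[0.01654411 0.00119741 0.13315907] [-0.20741163 -0.16323632  0.55060868] 12.25
[0.1298 0.1394 0.1396]
s_1225.png
```

The force is back to zero, which fits a snap. I retreat upwards and look.

Emit:
play_rows --targets '[{"gripper": 0, "slide": [20, 0, -30], "spin": 0}, {"gripper": 0, "slide": [20, 0, -80], "spin": 0}, {"gripper": 0, "slide": [-20, 50, -120], "spin": 0}, {"gripper": 0, "slide": [-60, 90, -120], "spin": 0}, {"gripper": 0, "slide": [-70, 130, -120], "spin": 0}, {"gripper": 0, "slide": [-70, 130, -120], "spin": 0}, {"gripper": 0, "slide": [-70, 130, -120], "spin": 0}]'

```text
clock: 13.22
ee_pos: [0.5, -0.1076, 0.2532]
ee_rot: [-3.131, -0.253, -0.0]
contact_force: [1.0, 0.1, -0.6]
finger_gap: 0.0005
```

```bash
python3 gap.py; python3 - <<'E'
from h import *
s=read_state()
c=read_camera('wrist'); save(c,'w5.png')
T=wT(s,c); j=jig(cloud(c,T))
def rng(m,t): print(t,m.sum(),np.percentile(j[m],[1,5,50,95,99],axis=0).round(4).T.tolist())
rng((abs(j[...,2]-.042)<.0025)&(abs(j[...,0]+.05)<.025)&(j[...,1]<.127)&(j[...,1]>-.08),'board')
rng((abs(j[...,2]-.048)<.0025)&(j[...,1]>.11)&(j[...,1]<.18)&(j[...,0]<0.01),'stop')
for n in ['wrist','scene','top']:
    s=read_state(); c=read_camera(n); T=wT(s,c) if n=='wrist' else c['world_from_camera']
    for l in ['clamp_knob','clamp_pad','board_center','stop_face','mallet','plane','glue']:
        for d in spot_point(c,l)[:2]:
            p=np.array(d['point']); w=T[:3,:3]@p+T[:3,3]; print(n,l,round(d['confidence'],2),'jig',jig(w).round(3),'w',w.round(3))
E
ls -t pics|head -3
```

```text
[-0.05247808 -0.12879933  0.25321595] [ 1.04358447  0.068603   -0.62510921] 13.225
[0.1153 0.1333 0.1363]
board 6644 [[-0.0745, -0.0723, -0.0503, -0.0273, -0.0259], [-0.0692, -0.0625, 0.0419, 0.1187, 0.1254], [0.0402, 0.0407, 0.0419, 0.0432, 0.0437]]
stop 2183 [[-0.093, -0.0888, -0.0481, -0.0106, -0.0066], [0.1292, 0.1303, 0.1433, 0.1571, 0.1589], [0.0457, 0.0464, 0.0478, 0.0491, 0.0496]]
wrist clamp_knob 0.25 jig [-0.05   0.025  0.029] w [0.478 0.044 0.029]
wrist clamp_pad 0.4 jig [-0.042  0.005  0.039] w [0.488 0.026 0.039]
wrist board_center 0.73 jig [0.021 0.    0.056] w [0.552 0.032 0.056]
wrist board_center 0.68 jig [-0.049  0.024  0.029] w [0.479 0.044 0.029]
wrist stop_face 0.81 jig [-0.048  0.126  0.035] w [0.463 0.144 0.035]
wrist plane 0.71 jig [-0.089 -0.27  -0.001] w [ 0.487 -0.253 -0.001]
wrist glue 0.94 jig [ 0.09  -0.276 -0.001] w [ 0.664 -0.229 -0.001]
scene clamp_knob 0.53 jig [-0.055  0.005  0.116] w [0.476 0.024 0.116]
scene board_center 0.84 jig [0.251 0.305 0.012] w [0.729 0.37  0.012]
scene board_center 0.82 jig [-0.377 -0.301  0.018] w [ 0.207 -0.33   0.018]
scene stop_face 0.68 jig [-0.052  0.129  0.027] w [0.458 0.147 0.027]
scene mallet 0.94 jig [ 0.069  0.272 -0.   ] w [ 0.555  0.307 -0.   ]
scene plane 0.73 jig [-0.094 -0.268 -0.005] w [ 0.482 -0.252 -0.005]
scene glue 0.8 jig [ 0.09  -0.276  0.   ] w [ 0.665 -0.23   0.   ]
top clamp_knob 0.67 jig [-0.059  0.006  0.118] w [0.472 0.024 0.118]
top board_center 0.97 jig [-0.05   0.031  0.028] w [0.476 0.05  0.028]
top board_center 0.95 jig [-0.209  0.496  0.014] w [0.244 0.483 0.014]
top stop_face 0.73 jig [-0.053  0.133  0.027] w [0.457 0.151 0.027]
top mallet 0.98 jig [0.066 0.278 0.   ] w [0.552 0.313 0.   ]
top plane 0.51 jig [-0.092 -0.269  0.003] w [ 0.483 -0.252  0.003]
w5.png
s_1322.png
t_1322.png
```

View pics/w5.png

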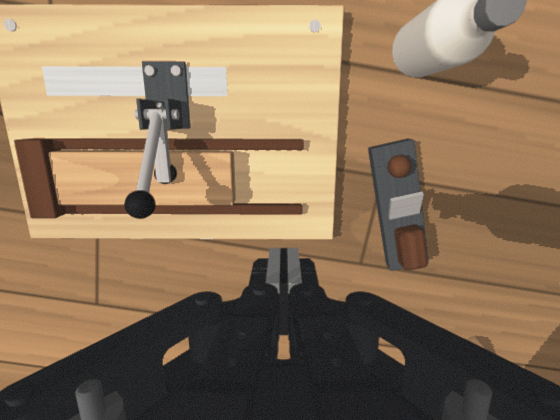

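The clamp has snapped shut: the pad is on the board (wrist pixel 168,172) and the knob at (140,205). The board is still at the stop (x≈50). The knob at jig x -0.057, z 0.117 matches the shut position. I hand in.

```bash
python3 -c "
from h import *
print(hand_in())"
```

```text
the job is handed in; nothing more can be done
None
```

The board is home against the stop, the clamp is thrown and shut, and I handed the job in at about 13.5 s on the robot's clock.

- **Board:** I pushed it about 55 mm along the channel with the closed fingertips. The tool stalled and the force rose to about 12 N. The board's centre then measured about 100 mm from the stop face. A wrist picture taken after the clamp shut shows no gap at the stop.
- **Clamp:** I pushed the knob up and over from behind, with about 16 N at the one stop on the way. It snapped across by itself. The knob measured jig x -0.057 m, z 0.117 m, which is the shut position. The pad measured z ≈ 0.039 m, which is the board's top (0.042 m) within error.
- **Bystanders:** The plane, glue bottle and mallet are where they were at the start, to within a few millimetres.
- **Robot:** At hand-in the gripper was well clear of everything, with about 1 N on the sensor, as at the start.

**Disagreements:** In the last wrist view the networks gave one false "knob" (confidence 0.25) and one false "board centre" on the clamp (0.73). The scene view missed the jig's board in its two best "board centre" results. The pictures and the other readings contradicted the false finds. I could not measure the pad's pressing force directly.

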